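# Index the specimen arm under the lens

### The job

A swing arm carries a specimen puck in a cup at one end and is locked at the other end by a spring index pin with a pull ring. Hook the fingertips under the ring, lift the pin out of its hole, swing the arm by one hole so that the specimen comes under the lens of the small camera microscope, and let the pin drop fully home into that hole. Do not touch the specimen, keep it in its cup, and leave the other things on the bench where they stand.

Things in the scene. Friction and masses are not known exactly. Their poses are not given: they have to be found in the camera images.
- index_base: Fixed grey foot and column. Origin on the bench under the vertical pivot; z up; x from the pivot to the specimen side, away from the robot (turned up to 0.3 rad). On its robot side, 145 mm from the pivot, is a level steel sector, top 50 mm above the bench, with five holes 14 mm wide, 20 deg apart: arm angles -0.698, -0.349, 0, 0.349, 0.698.
- swing_arm (a joint): Angle (rad) of the aluminium bar (290 x 30 x 12 mm, top 68 mm above the bench) about the pivot; 0 = middle hole, where it starts (play 0.013); + anticlockwise from above; stops +-0.75. At 0 it lies along index_base x: pin and ring 145 mm from the pivot on the robot's side, cup 120 mm beyond the pivot. Light friction (2 N at the ring); stays where left.
- index_pin (a joint): Lift (m) of the 10 mm spring pin: 0 fully home in a hole, about 0.014 with its tip on the sector between holes, 0.024 at the upper stop. The spring presses it down with 5 N when home, 8 N when lifted; let go, it goes down by itself. Its rounded end finds a hole when within about 3 mm.
- ring (a point): Centre of the steel pull ring's opening, 116 mm up when home. Oval of 6 mm bar, 56 mm wide (y) and 42 the other way, fixed, leaning 55 deg from upright: lower edge on the pin axis, upper edge 39 mm nearer the pivot and 28 higher. Axes turn with the arm: x from pin to pivot, y width, z up. A finger sloping down towards the pivot, 25-45 deg off plumb, goes through; 40 mm of room behind.
- specimen: Black resin puck with a small metal inset, 30 mm diameter, 20 mm high, loose in the cup. Origin at the centre of its underside, z up.
- cup (a point): Centre of the floor of the specimen cup (33 mm inside diameter, rim 6 mm high) on the far end of the swing arm, 70 mm above the bench.
- lens (a point): Centre of the lower end of the lens of the compact camera microscope (white tube on a steel post, 235 mm tall, fixed), 124 mm up, looking straight down. It stands on the left or right beyond the fixture: if the lens is at positive y of index_base, the specimen is under it with the arm at +0.349, else at -0.349.
- vial_a: Loose vial with black cap, 32 mm diameter, 55 mm high; origin under its centre. Leave alone.
- vial_b: A second such vial. Leave alone.
- spare_puck: Loose plain grey puck on the bench, 30 mm diameter, 20 mm high; origin under its centre. Leave alone.
- objective: Loose steel microscope objective, 30 mm diameter, 45 mm high; origin under its centre. Leave alone.
- mouse: Grey computer mouse, 100 x 60 x 31 mm; origin under its centre. Leave alone.
- driver: Screwdriver, 160 mm, lying. Leave alone.
- dish: White ceramic dish, 90 mm diameter, 18 mm high; origin under its centre. Leave alone.
There are look-alikes about, which are no part of the job. What is meant by the part that bears lens is not turquoise or yellow, and is the smaller of those in its own colour.

How it is judged:
On the way, in this order (a step that is already met when the one before it is completed fails the run):
1. the pin is lifted out of its hole before the arm swings (value of joint index_pin above 0.0135 m and value of joint swing_arm between -0.06 and 0.06 rad), for 0.05 s.
2. the arm swings with the pin up (value of joint index_pin above 0.011 m and (value of joint swing_arm above 0.15 rad or value of joint swing_arm below -0.15 rad)).
At the end, for the whole second after the job is handed in: The pin is home (lift under 4 mm) in the hole next to the first, on the side that brings the specimen under the lens: arm within 0.035 rad of +0.349 or -0.349, specimen within 10 mm of the lens axis in plan, upright, in its cup (within 6 mm), all at rest (value of joint index_pin below 0.004 m and (value of joint swing_arm between 0.314 and 0.384 rad or value of joint swing_arm between -0.384 and -0.314 rad) and velocity of joint swing_arm between -0.05 and 0.05 rad/s and horizontal distance between specimen and lens below 0.01 m and distance between specimen and cup below 0.006 m and angle between specimen's own z axis and vertical below 0.15 rad and linear speed of specimen below 0.03 m/s); the robot touches nothing.
It fails at once if the robot touches the specimen (contact force between any of the fingers, the arm and specimen above 0.5 N).
It fails at once if the specimen leaves its cup (distance between specimen and cup above 0.012 m).
It fails at once if another thing on the bench is moved by more than 20 mm or lifted (distance of any of vial_a, vial_b, spare_puck, objective, mouse, driver, dish from where it was at the start of the episode above 0.02 m).
It also fails if it takes over 48 s, if anything falls off the work surface, if the arm or the gripper's body presses on something with over 40 N, if the wrist force passes 120 N, or if a joint passes its speed limit or range.

### The arm

A 6-joint arm with a two-finger parallel gripper is mounted at the origin on the work surface. World frame = base frame: x ahead of the robot, y to its left, z up, the work surface at z = 0. Lengths are in m, angles in rad, forces in N, time in s.
With the tool pointing down it reaches from about 0.375 to 0.75 m from the base axis. Payload 9 kg.
Tool frame: the origin (TCP) lies on the centre line of the jaws, within the pads' length; the fingertips stand 11 mm ahead of it and the grasp point (between the pads) lies 8 mm behind it (nose_length is the distance from the TCP to the fingertips, in m); z points along the fingers, y is the line along which they close (so a half turn about z gives the same grasp; the last joint's range is limited). The gripper opens to 85 mm and grips with 20 to 120 N. Pads are 22 mm wide; open, the fingers measure 114 mm over their backs; the gripper's body (76 mm by 85 mm) begins 54 mm behind the grasp point. The pads swing forward as they close: fully open they stand 13 mm farther back than shut.
Start: joints at [1.075, 0.104, 0.097, 1.564, 0, 1.353], TCP at [0.165, 0.577, 0.216] pointing down, gripper open.
Joint ranges: [-2.99, 2.99], [-0.84, 1.86], [-1.1, 1.16], [-1.84, 2.11], [-1.51, 1.56], [-3.14, 3.14]. Speed limits (rad/s): [2.22, 2.22, 2.57, 3.14, 3.14, 3.14].

### API

Orientations are given as [roll, pitch, yaw] about the fixed x, y, z axes, in that order (R = Rz(yaw) Ry(pitch) Rx(roll)).
In Python, from rig import get_obs, read_camera, camera_model, job_done, nose_length gives the robot as it stands.
- The arm moves only by the shell command python3 -m crank 'ROWS' [FORCE]. ROWS is JSON, a list of rows, each an object with "fingers": the closure, from 0 (fully open) to 1 (shut); "offset": the shift along the world's x, y, z in units of 250 mm (1.0 is 250 mm), a list of three; "yaw": the turn about the world's z in units of 180 degrees (1.0 is 180 degrees). A call has 1 to 10 rows; each row shifts and turns the commanded pose from where the row before left it; what a row does not reach is not made up. A row lasts 1/8 s, in which the tool goes at most 62.5 mm and 10.7 degrees, less where a joint would pass 70% of its speed; a pose out of reach is approached as far as the arm can. A call with a number of a shift or a turn outside -1 to 1 is refused whole. A call with a gripper value outside its range is refused whole. The fingers move at their own pace and stop on an object; FORCE is the grip in N (left out, the last holds). Time passes only in rows, so rows that do not move let the fingers close. It gives the time, the measured TCP pose, the force, the opening and the grip force at its end, in the units of the state.
- get_obs(): the state, without advancing time (a new reading comes with each control period).
- read_camera(name): name is "scene" or "top" or "wrist"; returns the picture (480x640x3 uint8, red, green, blue); there is no depth.
- camera_model(name): a dict with "fx", "fy", "cx", "cy" (pixels), "k1" (the pictures are not rectified: a ray, as slopes to the right and down, at radius r is drawn at 1 + k1 r^2 times it, then the intrinsics apply), "origin" and "attitude" of the camera in the world. Camera axes: x right, y down, z forward; pixel columns grow to the right and rows downward; lengths in m; the calibration is good to about 2 mm. A picture is of the moment at which its call begins: read the wrist's pose just before it. camera_model takes no time and is no camera call; for the wrist camera it gives the pose at the moment of the call.
- job_done(): hands the job in; it is judged then, once.
The state is a dict: "clock": time; "joint_pos": joint angles; "dq": joint speeds; "joint_torque": joint torques, N m; "eef_pos": TCP position; "ee_rot": TCP orientation; "force": force on the tool from outside, world axes, zero at the start; "torque": the same for the moment, N m; "finger_gap": finger opening in m; "gripper_force": force on a finger pad.
Only numpy, scipy, OpenCV 4.12 (cv2) and the standard library are available. Lean on these libraries where they do the work, as an engineer would, in place of code of your own. Each camera call takes 0.05 s, during which the arm holds its last target. There are 200 camera calls.

## Working session

There is one attempt and no reset: what is moved stays moved. The work goes in short steps, Python scripts to look and compute and a shell command to move; the robot and the scene stay as the last step left them, time stands still between calls to the robot, and variables do not carry over. Pictures are saved under pics/ and viewed, at most 10 in all, crops included, and the job is handed in when it is done.

```bash
mkdir -p pics; ls
python3 - <<'E'
from rig import *
import cv2
print(get_obs())
for n in("scene","top"):
    print(camera_model(n)); cv2.imwrite(f"pics/{n}0.png",read_camera(n)[:,:,::-1])
print(nose_length if not callable(nose_length) else nose_length())
E
```

```text
pics
{'clock': 0.0, 'joint_pos': array([ 1.07529005e+00,  1.04689200e-01,  9.64622433e-02,  1.56391724e+00,
       -1.43675106e-05,  1.35306511e+00]), 'dq': array([-0.00047982, -0.00076134, -0.00083008, -0.00145135,  0.00076038,
       -0.00119307]), 'joint_torque': array([ 2.21287090e-03, -5.56942749e+01,  5.03639746e+01,  1.76946202e-02,
       -2.96538228e-04, -8.69038303e-06]), 'eef_pos': array([0.16436624, 0.57666924, 0.2149244 ]), 'ee_rot': array([-3.14027350e+00, -2.77132183e-04,  2.86381743e+00]), 'force': array([0.28446344, 0.40712017, 0.32610802]), 'torque': array([-0.00569832,  0.03202842,  0.00048684]), 'gripper_force': 0.0, 'finger_gap': 0.08542554867630586}
{'fx': 434.88982060052797, 'fy': 434.88982060052797, 'cx': 310.8216608218078, 'cy': 236.163823656445, 'k1': 0.02250026319609453, 'origin': array([ 1.15913634, -0.5484366 ,  0.70637656]), 'attitude': array([-2.22785944, -0.01513691,  0.80389913])}
{'fx': 486.1125255656489, 'fy': 486.1125255656489, 'cx': 319.79628821167756, 'cy': 240.71073353791408, 'k1': -0.0653894084087289, 'origin': array([ 0.53100357, -0.00488241,  1.14775424]), 'attitude': array([-3.09290027,  0.01490092, -1.55178399])}
0.011
```

View pics/top0.png

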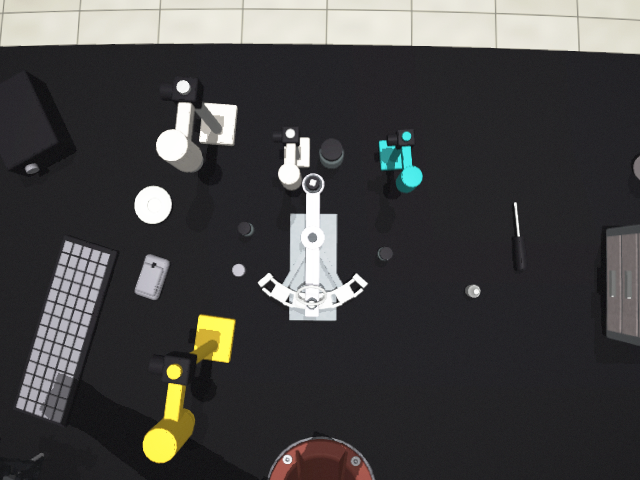

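View pics/scene0.png

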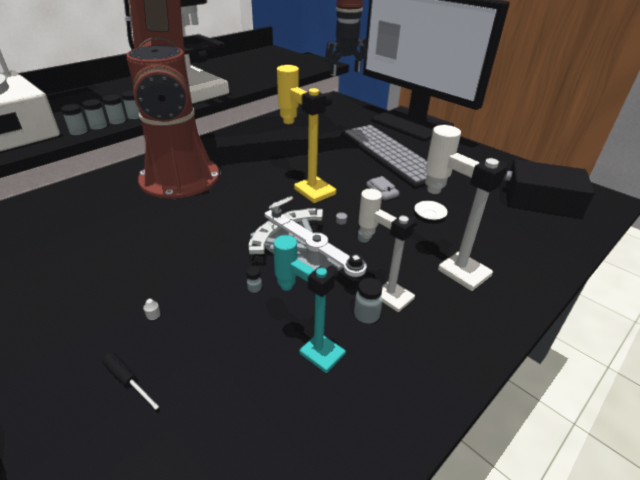

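The top view shows the arm with its pivot at (312,238), the specimen at (313,183) and the ring near (312,298). There are four microscope candidates:
- Large white: (173,145)
- Small white: (290,175)
- Turquoise: (410,177)
- Yellow: (165,445)

The smaller white one at (290,175) fits, because it is neither turquoise nor yellow and is the smaller of the two whites. I'll confirm it in an enlarged crop and measure.

```bash
cat > h.py <<'E'
import numpy as np, cv2
from rig import *
from scipy.spatial.transform import Rotation as R
def K(m): return np.array([[m['fx'],0,m['cx']],[0,m['fy'],m['cy']],[0,0,1.]])
def rot(m): return R.from_euler('xyz',m['attitude']).as_matrix()
def proj(m,P):
    p=(np.atleast_2d(P)-m['origin'])@rot(m); return cv2.projectPoints(p,np.zeros(3),np.zeros(3),K(m),np.array([m['k1'],0,0,0.]))[0][:,0]
def at(m,uv,z):
    q=cv2.undistortPoints(np.array([[uv]],float),K(m),np.array([m['k1'],0,0,0.]))[0,0]
    d=rot(m)@[q[0],q[1],1]; return m['origin']+d*(z-m['origin'][2])/d[2]
E
python3 - <<'E'
from h import *
t=camera_model("top")
for n,uv,z in [("pivot",(312,238),.08),("spec",(313,183),.09),("ring",(311,299),.116),("lens/tube top",(290,175),.2),("bigwhite",(173,145),.3),("vialnear",(332,150),.055)]: print(n,at(t,uv,z).round(4))
I=cv2.imread("pics/top0.png")
cv2.imwrite("pics/c1.png",np.hstack([cv2.resize(I[110:330,250:380],(355,600),interpolation=3),cv2.resize(cv2.imread("pics/scene0.png")[170:330,230:430],(445,356),interpolation=3).__class__(np.zeros((600,1,3),np.uint8).shape) if 0 else cv2.copyMakeBorder(cv2.resize(cv2.imread("pics/scene0.png")[170:330,230:430],(445,356),interpolation=3),0,244,0,0,0)]))
E
```

```text
pivot [0.5884 0.0293 0.08  ]
spec [0.7087 0.0292 0.09  ]
ring [0.4572 0.0277 0.116 ]
lens/tube top [0.7054 0.0713 0.2   ]
bigwhite [0.7385 0.2741 0.3   ]
vialnear [ 0.7911 -0.0114  0.055 ]
```

View pics/c1.png

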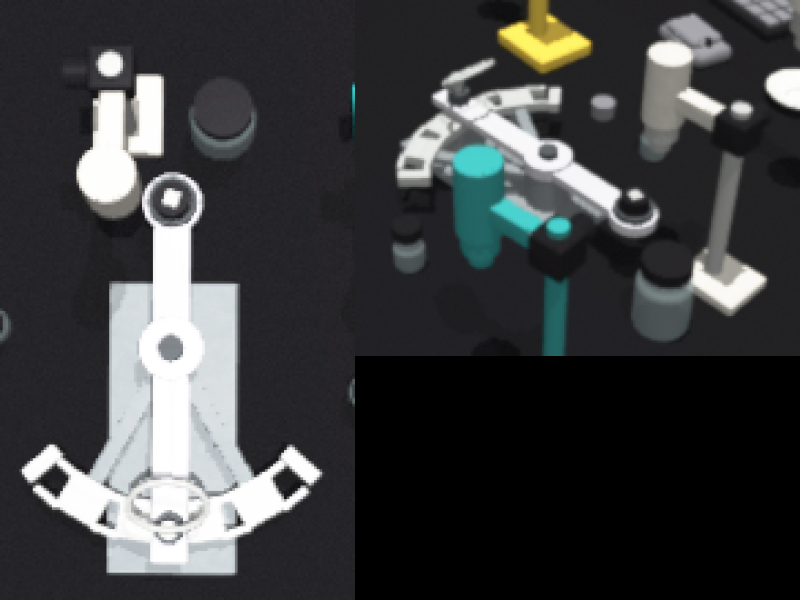

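The crop confirms it: the small white microscope has its lens on the left (+y) of the arm, about where the specimen arrives at +0.349. Before crossing the bench I need the heights of the tall look-alikes and a more precise ring position.

```bash
python3 - <<'E'
from h import *
t=camera_model("top");s=camera_model("scene")
def tri(a,b):
    A=[];B=[]
    for m,uv in((t,a),(s,b)):
        d=at(m,uv,0)-m['origin'];d/=np.linalg.norm(d);P=np.eye(3)-np.outer(d,d);A.append(P);B.append(P@m['origin'])
    return np.linalg.lstsq(np.vstack(A),np.hstack(B),rcond=None)[0].round(4)
print("yel post",tri((174,372),(314,92)),"yel tube",tri((161,446),(288,70)))
print("big post",tri((183,87),(491,164)),"tube",tri((173,145),(445,131)))
print("small post",tri((290,133),(403,220)),"tube",tri((289,174),(371,196)))
E
python3 - <<'E'
import cv2
I=cv2.imread("pics/top0.png"); S=cv2.imread("pics/scene0.png")
cv2.imwrite("pics/c2.png",np.hstack([0])) if 0 else cv2.imwrite("pics/c2.png",cv2.hconcat([cv2.resize(I[265:325,285:340],(440,480),interpolation=2),cv2.resize(S[190:250,255:300],(360,480),interpolation=2)]))
E
```

```text
yel post [0.339  0.2599 0.3021] yel tube [0.2199 0.2723 0.3293]
big post [0.8492 0.264  0.2888] tube [0.7333 0.2672 0.3205]
small post [0.787  0.0726 0.2102] tube [0.703  0.0717 0.2271]
```

View pics/c2.png

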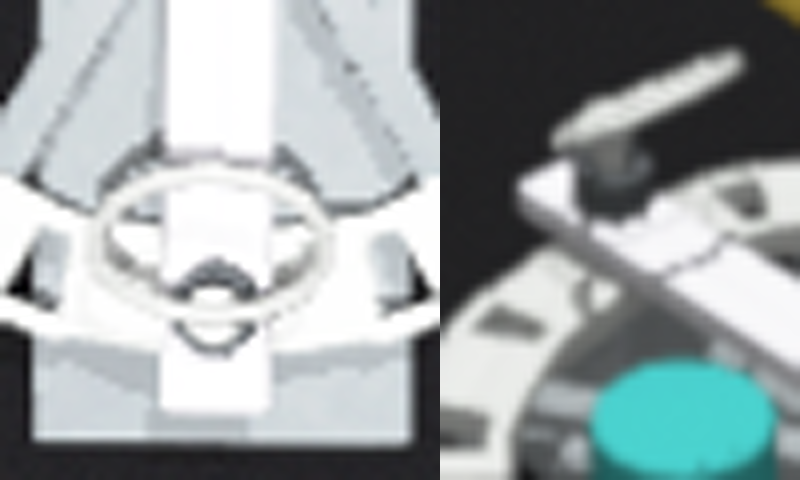

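The ring's upper bar is at about px (311.5,286.5) and its lower bar at (311.5,303.5) in the top view. The moves can only turn the tool about z, so it stays plumb. I'll therefore put one finger through the ring and close on the upper bar. The first move is straight up, to clear the 0.33 m microscopes.

```bash
python3 - <<'E'
from h import *
t=camera_model("top")
for uv,z in(((311.5,286.5),.13),((311.5,303.5),.102),((291.5,295),.116),((326,295),.116)):print(at(t,uv,z).round(4))
E
python3 -m crank '[{"offset":[0,0,0.2],"yaw":0,"fingers":0},{"offset":[0,0,0.2],"yaw":0,"fingers":0},{"offset":[0,0,0.2],"yaw":0,"fingers":0},{"offset":[0,0,0.2],"yaw":0,"fingers":0},{"offset":[0,0,0],"yaw":0,"fingers":0}]' 40
```

```text
[0.4843 0.0267 0.13  ]
[0.4466 0.0269 0.102 ]
[0.4648 0.0692 0.116 ]
[ 0.4663 -0.0039  0.116 ]
clock: 0.72
eef_pos: [0.165, 0.5779, 0.4201]
ee_rot: [3.135, 0.002, 2.864]
force: [0.6, -0.4, -0.7]
finger_gap: 0.0856
gripper_force: 0.0
```

```bash
python3 -m crank '[{"offset":[0.163,-0.13,0],"yaw":-0.05,"fingers":0},{"offset":[0.163,-0.13,0],"yaw":-0.05,"fingers":0},{"offset":[0.163,-0.13,0],"yaw":-0.05,"fingers":0},{"offset":[0.163,-0.13,0],"yaw":-0.05,"fingers":0},{"offset":[0.163,-0.13,0],"yaw":-0.05,"fingers":0},{"offset":[0.163,-0.13,0],"yaw":-0.05,"fingers":0},{"offset":[0.163,-0.13,0],"yaw":-0.05,"fingers":0},{"offset":[0,0,0],"yaw":0,"fingers":0}]'
```

```text
clock: 1.72
eef_pos: [0.4521, 0.3471, 0.4131]
ee_rot: [-3.138, 0.001, 1.758]
force: [-0.8, 0.7, -0.3]
finger_gap: 0.0854
gripper_force: 0.0
```

```bash
python3 -m crank '[{"offset":[0.018,-0.183,0],"yaw":-0.03,"fingers":0.65},{"offset":[0.018,-0.183,0],"yaw":-0.03,"fingers":0.65},{"offset":[0.018,-0.183,0],"yaw":0,"fingers":0.65},{"offset":[0.018,-0.183,0],"yaw":0,"fingers":0.65},{"offset":[0.018,-0.183,0],"yaw":0,"fingers":0.65},{"offset":[0.018,-0.183,0],"yaw":0,"fingers":0.65},{"offset":[0.018,-0.183,0],"yaw":0,"fingers":0.65},{"offset":[0,0,-0.2],"yaw":0,"fingers":0.65},{"offset":[0,0,-0.2],"yaw":0,"fingers":0.65},{"offset":[0,0,0],"yaw":0,"fingers":0.65}]'
python3 - <<'E'
from h import *
m=camera_model("wrist");I=read_camera("wrist")[:,:,::-1];print(m);cv2.imwrite("pics/w1.png",I)
print(proj(m,[[.484,.027,.13],[.4455,.027,.102],[.465,.056,.116],[.465,-.002,.116]]).round(0).tolist())
E
```

```text
clock: 2.98
eef_pos: [0.4786, 0.0304, 0.3108]
ee_rot: [-3.133, -0.002, 1.577]
force: [-0.3, 0.8, 0.9]
finger_gap: 0.0302
gripper_force: 0.0
{'fx': 407.9246298862085, 'fy': 407.9246298862085, 'cx': 317.9654573983008, 'cy': 239.8468624909517, 'k1': -0.0947234512828905, 'origin': array([0.48025511, 0.10318682, 0.46923135]), 'attitude': array([2.85092975, 0.0089788 , 0.00701235])}
[[325.0, 211.0], [283.0, 204.0], [304.0, 175.0], [304.0, 239.0]]
```

View pics/w1.png

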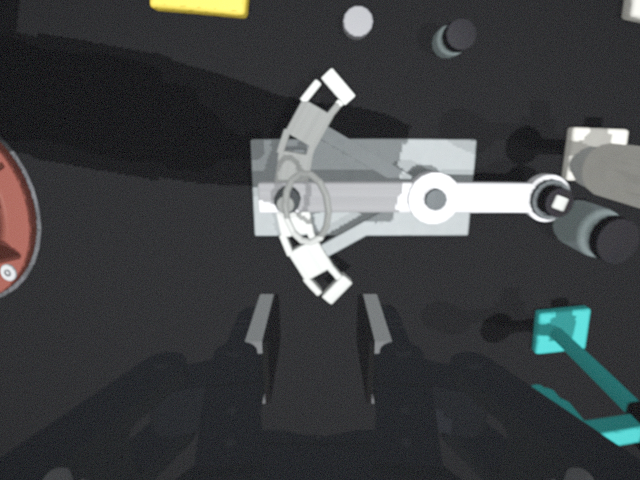

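The wrist view shows the ring oval from (287,205) to (328,208), with its upper bar at about (327,208). That agrees within 2–3 mm, so the bar is at x≈0.485, y≈0.028. I'll descend to just above it and settle.

```bash
python3 -m crank '[{"offset":[0.02,-0.008,-0.2],"yaw":0,"fingers":0.7},{"offset":[0,0,-0.2],"yaw":0,"fingers":0.7},{"offset":[0,0,-0.1],"yaw":0,"fingers":0.7},{"offset":[0,0,0],"yaw":0,"fingers":0.7},{"offset":[0,0,0],"yaw":0,"fingers":0.7}]'
python3 - <<'E'
from h import *
o=get_obs();print(o['eef_pos'],o['finger_gap'])
m=camera_model("wrist");I=read_camera("wrist")[:,:,::-1]
q=proj(m,[[.485,.028,.13],[.4455,.028,.102],[.465,.056,.116],[.465,.0,.116],[*o['eef_pos']]]).round(0).astype(int);print(q.tolist())
for p in q: cv2.circle(I:=np.ascontiguousarray(I),tuple(map(int,p)),2,(0,0,255),-1)
cv2.imwrite("pics/w2.png",cv2.resize(I[120:420,160:480],(640,600)))
E
```

```text
clock: 3.65
eef_pos: [0.4878, 0.0272, 0.194]
ee_rot: [3.138, 0.001, 1.576]
force: [0.3, -1.3, 0.6]
finger_gap: 0.0255
gripper_force: 0.0
[0.48782686 0.02719608 0.19399032] 0.02548809851140035
[[311, 249], [250, 235], [278, 196], [280, 284], [316, 297]]
```

View pics/w2.png

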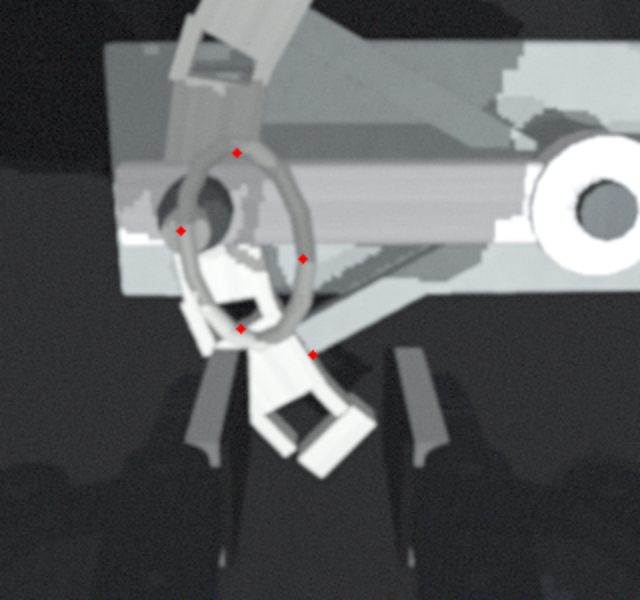

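The overlay matches: the upper bar is at crop (304,250) against a prediction of (303,259), so x≈0.485. I'll shift −2.5 mm in x, then lower so that the bar sits between the pads.

```bash
python3 -m crank '[{"offset":[-0.01,0,0],"yaw":0,"fingers":0.7},{"offset":[0,0,-0.1],"yaw":0,"fingers":0.7},{"offset":[0,0,-0.1],"yaw":0,"fingers":0.7},{"offset":[0,0,-0.084],"yaw":0,"fingers":0.7},{"offset":[0,0,0],"yaw":0,"fingers":0.7},{"offset":[0,0,0],"yaw":0,"fingers":0.7}]' 40
python3 - <<'E'
from h import *
I=read_camera("wrist")[:,:,::-1]
cv2.imwrite("pics/w3.png",cv2.resize(I[120:420,160:480],(640,600)))
E
```

```text
clock: 4.45
eef_pos: [0.4844, 0.0272, 0.1211]
ee_rot: [3.14, 0.0, 1.576]
force: [0.3, -0.4, 0.9]
finger_gap: 0.0258
gripper_force: 0.0
```

View pics/w3.png

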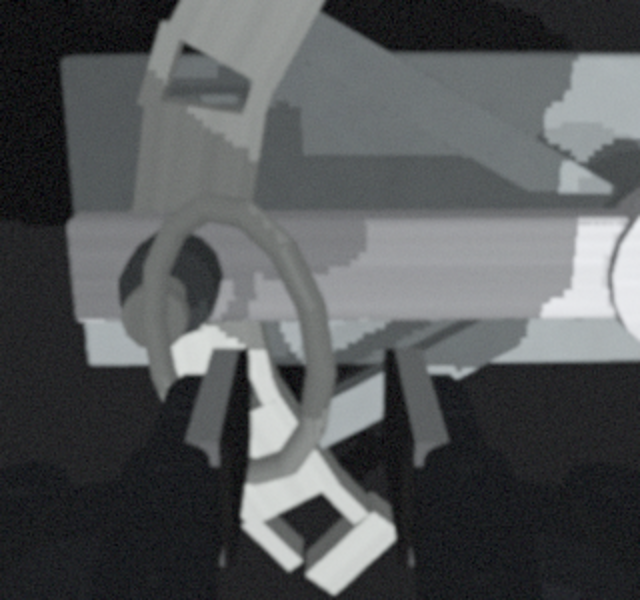

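The left finger is through the ring and the upper bar, at crop (327,370), runs between the pads. Closing now.

```bash
python3 -m crank '[{"offset":[0,0,0],"yaw":0,"fingers":1},{"offset":[0,0,0],"yaw":0,"fingers":1},{"offset":[0,0,0],"yaw":0,"fingers":1},{"offset":[0,0,0],"yaw":0,"fingers":1},{"offset":[0,0,0],"yaw":0,"fingers":1},{"offset":[0,0,0],"yaw":0,"fingers":1}]' 40
```

```text
clock: 5.25
eef_pos: [0.4838, 0.0273, 0.1197]
ee_rot: [3.142, 0.0, 1.576]
force: [-0.1, -0.1, 0.5]
finger_gap: 0.0001
gripper_force: 0.0
```

Run:
```python
from h import *
I=read_camera("wrist")[:,:,::-1];S=read_camera("scene")[:,:,::-1]
cv2.imwrite("pics/w4.png",cv2.hconcat([cv2.resize(I[180:420,200:440],(400,400)),cv2.resize(S[150:270,220:340],(400,400),interpolation=2)]))
```

```text
(no output)
```

View pics/w4.png

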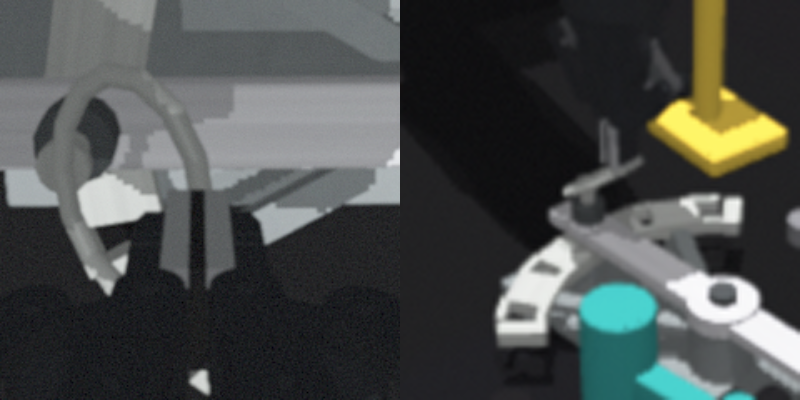

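The bar seems to run in between the pads, yet the gap reads 0. A small lift will show by the force whether it is held.

```bash
python3 -m crank '[{"offset":[0,0,0.02],"yaw":0,"fingers":1},{"offset":[0,0,0.02],"yaw":0,"fingers":1},{"offset":[0,0,0],"yaw":0,"fingers":1},{"offset":[0,0,0],"yaw":0,"fingers":1}]' 60
```

```text
clock: 5.85
eef_pos: [0.4838, 0.0273, 0.1298]
ee_rot: [3.141, 0.0, 1.576]
force: [0.3, -0.1, -0.4]
finger_gap: -0.0002
gripper_force: 0.0
```

Run:
```python
from h import *
s=camera_model("scene")
for n,P in [("tip",[.4838,.0273,.1087]),("tcp",[.4838,.0273,.1197]),("tcp+30",[.4838,.0273,.15]),("apex",[.485,.028,.13]),("low",[.4455,.028,.102]),("L",[.465,.058,.116]),("R",[.465,-.002,.116])]:
    q=proj(s,P)[0]; print(n,q.round(1),"crop",((q-[220,150])/.3+[400,0]).round(0))
```

```text
tip [285.1 208.2] crop [617. 194.]
tcp [285.  204.5] crop [617. 182.]
tcp+30 [284.7 193.9] crop [616. 146.]
apex [285.4 201. ] crop [618. 170.]
low [275.3 204. ] crop [584. 180.]
L [289.3 198. ] crop [631. 160.]
R [270.8 207.1] crop [569. 190.]
```

Not gripped: there is no force and the gap is 0. The tips may still have been above the bar. I'll probe down gently with the fingers shut to find the contact height.

```bash
python3 -m crank '[{"offset":[0,0,-0.04],"yaw":0,"fingers":1},{"offset":[0,0,-0.012],"yaw":0,"fingers":1},{"offset":[0,0,0],"yaw":0,"fingers":1}]'; python3 -m crank '[{"offset":[0,0,-0.012],"yaw":0,"fingers":1},{"offset":[0,0,0],"yaw":0,"fingers":1}]';python3 -m crank '[{"offset":[0,0,-0.012],"yaw":0,"fingers":1},{"offset":[0,0,0],"yaw":0,"fingers":1}]'
```

```text
clock: 6.22
eef_pos: [0.4836, 0.0273, 0.1166]
ee_rot: [-3.141, 0.0, 1.576]
force: [-1.1, 0.3, 3.0]
finger_gap: -0.0
gripper_force: 1.6
clock: 6.48
eef_pos: [0.4842, 0.0273, 0.1159]
ee_rot: [3.14, 0.001, 1.576]
force: [-7.0, 1.6, 21.2]
finger_gap: -0.0
gripper_force: 10.7
clock: 6.72
eef_pos: [0.4849, 0.027, 0.1155]
ee_rot: [3.138, 0.002, 1.576]
force: [-14.1, 1.3, 40.4]
finger_gap: 0.0004
gripper_force: 20.8
```

Contact comes at TCP z 0.1165, so the tips stand about 16 mm higher than assumed, which matches the wrist view. I'll go up, open, go about 15 mm deeper and close.

```bash
python3 -m crank '[{"offset":[0,0,0.12],"yaw":0,"fingers":1},{"offset":[0,0,0],"yaw":0,"fingers":0.7},{"offset":[0,0,0],"yaw":0,"fingers":0.7},{"offset":[0,0,0],"yaw":0,"fingers":0.7},{"offset":[0,0,-0.06],"yaw":0,"fingers":0.7},{"offset":[0,0,-0.06],"yaw":0,"fingers":0.7},{"offset":[0,0,-0.04],"yaw":0,"fingers":0.7},{"offset":[0,0,0],"yaw":0,"fingers":0.7},{"offset":[0,0,0],"yaw":0,"fingers":0.7}]' 40
```

```text
clock: 7.85
eef_pos: [0.484, 0.0272, 0.101]
ee_rot: [3.141, 0.0, 1.576]
force: [0.2, -0.6, -0.9]
finger_gap: 0.0259
gripper_force: 0.0
```

```bash
python3 -m crank '[{"offset":[0,0,0],"yaw":0,"fingers":1},{"offset":[0,0,0],"yaw":0,"fingers":1},{"offset":[0,0,0],"yaw":0,"fingers":1},{"offset":[0,0,0],"yaw":0,"fingers":1},{"offset":[0,0,0],"yaw":0,"fingers":1}]' 40
```

```text
clock: 8.48
eef_pos: [0.4845, 0.0272, 0.1013]
ee_rot: [3.14, 0.0, 1.576]
force: [5.0, 0.2, 4.5]
finger_gap: 0.0046
gripper_force: 38.8
```

Gripped: the gap is 4.6 mm at 39 N. Lifting 18 mm.

```bash
python3 -m crank '[{"offset":[0,0,0.018],"yaw":0,"fingers":1},{"offset":[0,0,0.018],"yaw":0,"fingers":1},{"offset":[0,0,0.018],"yaw":0,"fingers":1},{"offset":[0,0,0.018],"yaw":0,"fingers":1},{"offset":[0,0,0],"yaw":0,"fingers":1},{"offset":[0,0,0],"yaw":0,"fingers":1}]' 60
```

```text
clock: 9.22
eef_pos: [0.4842, 0.0272, 0.1179]
ee_rot: [3.141, -0.0, 1.576]
force: [9.8, 0.3, -7.9]
finger_gap: 0.0037
gripper_force: 57.8
```

```bash
python3 -m crank '[{"offset":[0.001,-0.0295,0],"yaw":0.0222,"fingers":1},{"offset":[0.003,-0.0295,0],"yaw":0.0222,"fingers":1},{"offset":[0.005,-0.029,0],"yaw":0.0222,"fingers":1},{"offset":[0.007,-0.0287,0],"yaw":0.0222,"fingers":1},{"offset":[0.009,-0.0281,0],"yaw":0.0222,"fingers":1},{"offset":[0,0,0],"yaw":0,"fingers":1},{"offset":[0,0,0],"yaw":0,"fingers":1}]' 60
python3 - <<'E'
from h import *
o=get_obs();print(o['eef_pos'],o['ee_rot'],o['force'])
I=read_camera("top")[:,:,::-1]
cv2.imwrite("pics/t5.png",cv2.resize(I[130:330,240:400],(480,600),interpolation=2))
E
```

```text
clock: 10.1
eef_pos: [0.4909, -0.0086, 0.1179]
ee_rot: [3.14, -0.001, 1.925]
force: [11.9, 2.1, -8.6]
finger_gap: 0.0037
gripper_force: 57.9
[ 0.49089359 -0.00857725  0.11791104] [ 3.13970168e+00 -6.73055922e-04  1.92455357e+00] [11.88057151  2.07532975 -8.59360808]
```

View pics/t5.png

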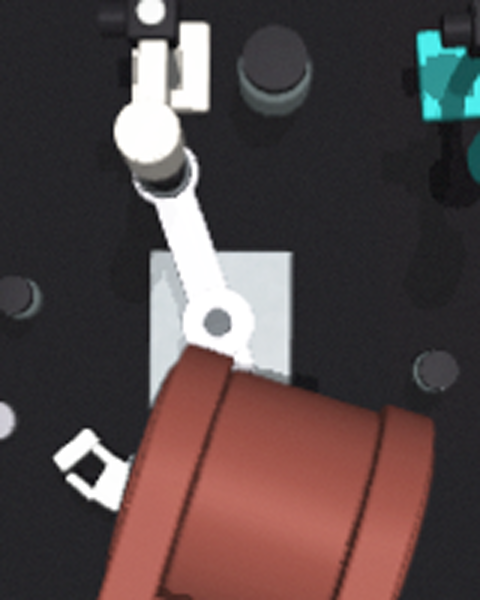

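The top view shows the arm swung, with the specimen cup at (165,175) in the crop under the small white tube. Lowering the pin while still holding it, and watching the force.

```bash
python3 -m crank '[{"offset":[0,0,-0.018],"yaw":0,"fingers":1},{"offset":[0,0,-0.018],"yaw":0,"fingers":1},{"offset":[0,0,0],"yaw":0,"fingers":1},{"offset":[0,0,0],"yaw":0,"fingers":1}]' 60;python3 -m crank '[{"offset":[0,0,-0.018],"yaw":0,"fingers":1},{"offset":[0,0,-0.014],"yaw":0,"fingers":1},{"offset":[0,0,0],"yaw":0,"fingers":1},{"offset":[0,0,0],"yaw":0,"fingers":1}]' 60
```

```text
clock: 10.65
eef_pos: [0.491, -0.0086, 0.1091]
ee_rot: [3.139, -0.0, 1.925]
force: [11.0, 2.9, -5.3]
finger_gap: 0.0036
gripper_force: 58.1
clock: 11.15
eef_pos: [0.491, -0.0085, 0.1015]
ee_rot: [3.139, -0.0, 1.925]
force: [10.3, 2.5, -3.5]
finger_gap: 0.0037
gripper_force: 58.3
```

The spring load is still there at the home height (0.1015), so the pin is in the hole. Releasing, waiting, then going straight up.

```bash
python3 -m crank '[{"offset":[0,0,0],"yaw":0,"fingers":0.85},{"offset":[0,0,0],"yaw":0,"fingers":0.72},{"offset":[0,0,0],"yaw":0,"fingers":0.72},{"offset":[0,0,0],"yaw":0,"fingers":0.72},{"offset":[0,0,0.08],"yaw":0,"fingers":0.72},{"offset":[0,0,0.1],"yaw":0,"fingers":0.72},{"offset":[0,0,0.2],"yaw":0,"fingers":0.72},{"offset":[0,0,0.2],"yaw":0,"fingers":0.72},{"offset":[0,0,0],"yaw":0,"fingers":0.72},{"offset":[0,0,0],"yaw":0,"fingers":0.72}]' 40
python3 - <<'E'
from h import *
o=get_obs();print(o['eef_pos'],o['force'],o['finger_gap'])
m=camera_model("wrist");I=np.ascontiguousarray(read_camera("wrist")[:,:,::-1]);S=read_camera("scene")[:,:,::-1]
p=np.array([.5895,.028,0]);Z=[]
c,s=np.cos(.349),np.sin(.349);Rz=np.array([[c,-s,0],[s,c,0],[0,0,1]])
for dz,col in((0,(0,0,255)),(.014,(0,255,0))):
    for v in([-.106,0,.130],[-.145,0,.102],[-.1255,.031,.116],[-.1255,-.031,.116]):
        q=proj(m,p+Rz@np.array(v)+[0,0,dz])[0];cv2.circle(I,tuple(int(x) for x in q.round()),2,col,-1)
cv2.imwrite("pics/w6.png",cv2.hconcat([cv2.resize(I[130:320,200:400],(420,400)),cv2.resize(S[170:280,250:380],(380,400),interpolation=2)]))
E
```

```text
clock: 12.4
eef_pos: [0.4902, -0.009, 0.2472]
ee_rot: [3.141, 0.0, 1.924]
force: [-0.4, -0.9, 0.4]
finger_gap: 0.0236
gripper_force: 0.0
[ 0.49017011 -0.0089913   0.2472193 ] [-0.43077321 -0.85429885  0.41507784] 0.023551818042215473
```

View pics/w6.png

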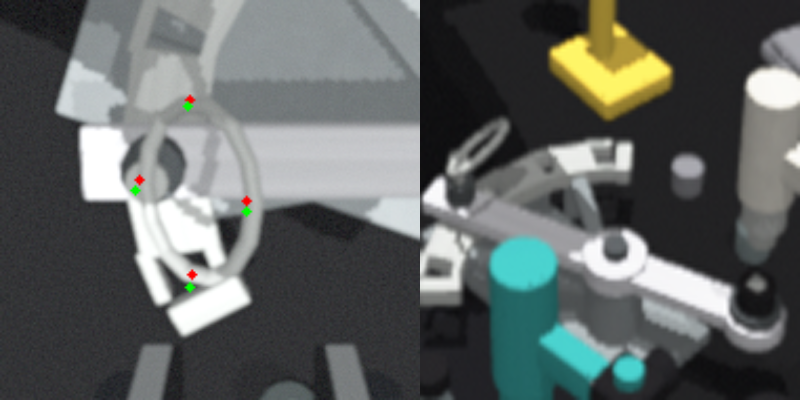

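Run:
```python
from h import *
s=camera_model("scene")
p=np.array([.5905,.028,0]);c,n=np.cos(.349),np.sin(.349);Rz=np.array([[c,-n,0],[n,c,0],[0,0,1]])
f=lambda P:((proj(s,P)-[250,170])*[380/130,400/110]+[420,0]).round(0)
t=np.linspace(0,2*np.pi,60)
for dz in(0,.014):
    P=np.array([p+Rz@np.array([-.1255+.0195*np.cos(a),.031*np.sin(a),.116+.014*np.cos(a)+dz]) for a in t]);q=f(P)
    print(dz,"min",q.min(0),"max",q.max(0))
print("pivot top",f(p+[0,0,.085]),"spec top",f(p+Rz@np.array([.12,0,.09])))
```

```text
0 min [447. 122.] max [502. 173.]
0.014 min [446. 104.] max [502. 155.]
pivot top [[612. 237.]] spec top [[753. 285.]]
```

In the scene crop the ring spans (447–508, 120–175). That matches the home prediction (rows 122–173), not the lifted one (104–155). The specimen top at (755,285) matches +0.349. Handing in.

```bash
python3 -c "
from rig import *
print(job_done())"
```

```text
the job is handed in; nothing more can be done
None
```

I've handed the job in: the pin was lifted, the arm swung to the +0.349 hole and the pin dropped home with the specimen under the small white microscope's lens, all confirmed from images and forces only, since no verdict came back. I gripped the ring's upper bar instead of hooking under it, because the tool can't tilt.

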